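# Find the filter cover that rocks and press it home

## Task

The filter cartridges in the four-bay water-filter unit have just been changed and one of its four identical covers was never snapped in: it rocks end to end when pressed, while the others are rigid. Find the loose one by pressing with a fingertip, then press it down until both its ends have clicked under their catches and it lies level and as deep as its neighbours. Only press: lift no cover out, do not ram the unit, and leave the things standing around it where they are.

Things in the scene. Friction and masses are not known exactly. Their poses are not given: they have to be found in the camera images.
- filter_unit: grey four-bay water-filter unit fixed on the worktop, 150 (x) x 316 (y) mm, ledge under the covers 50 mm high, rim 57 mm, with a 40 mm high, 62 mm wide connection block on its -y end. Origin: on the worktop under the middle of the four bays; z up. Bays in a row along its y at -111, -37, +37, +111 mm, covers lengthwise along its x.
- bay_middle_1 (a point): middle of the bay farthest to the unit's -y, on the ledge (50 mm up). In each bay (the others are 74, 148 and 222 mm on in y) a spring-loaded cartridge boss 12 mm across pushes up on the middle of the cover, with 1.5 N under a loose one and 5 N under a seated one.
- catch_nose_1 (a point): nose of the near (-x) catch of that same bay. Each bay has such a black spring catch, 20 mm wide, at both x ends of its cover, 44.5 mm from the bay's middle; its top is 57.6 mm above the worktop. It gives way by itself to a tongue pressed down on it (about 7 to 14 N at the cover's end) and then holds the tongue down.
- cover_1: one of four identical white covers, in any order in the bays. Plate 81 (x) x 62 x 9 mm, ribbed finger strips 30 mm from the middle at both x ends, a tongue 24 mm wide, 2 mm thick, 6.5 mm long at each x end, plug 14 mm deep below. Origin: middle of the plate's underside, z up. Seated: level, rigid, origin 50 to 51 mm and top face 59 to 60 mm above the worktop.
- cover_2: same as cover_1. The loose cover (any of the four bays) balances on its boss about 6.5 mm higher than the others, touching neither ledge nor catch firmly, and teeters end to end. When one end is pressed down past its catch it stays down and the other end stays 4 to 8 mm up until it is pressed down likewise.
- cover_3: same as cover_1. Seated covers stay seated when pressed.
- cover_4: same as cover_1.
- spare_cartridge: white spare filter cartridge standing upright beside the unit's +y end, 44 mm across, 111 mm high; origin under its middle; bystander
- ptfe_tape: white tape roll 52 mm across, 15 mm high, lying on the unit's connection block; origin under its middle; bystander
- ball_valve: brass ball valve with red lever, 32 x 115 x 49 mm, lying right of the unit; origin under the body near one end; bystander
- cap_grey: grey bottle cap 69 mm across, 24 mm high, right of the unit; origin under its middle; bystander
- cap_black: black bottle cap 57 mm across, 24 mm high, left of the unit; origin under its middle; bystander
- tea_tin: green and grey tea tin 74 mm across, 92 mm high, at the left; origin under its middle; bystander
- tea_strainer: steel tea strainer cup 82 mm across, 61 mm high, back left; origin under its middle; bystander
Things that resemble listed ones, but are neither listed nor needed, are in the scene too. Leave any purple look-alike of the cover_4 alone.

How it is judged:
At the end, for the whole second after the job is handed in: All four covers are seated: each cover's origin at most 51.8 mm above the unit's foot (seated is 50 to 51 mm), level with the unit within 0.025 rad (1.2 mm at an end), and at rest (z of each of cover_1, cover_2, cover_3, cover_4 in the frame of filter_unit below 0.0518 m and angle between the z axis of each of cover_1, cover_2, cover_3, cover_4 and the z axis of filter_unit, either way round below 0.025 rad and linear speed of each of cover_1, cover_2, cover_3, cover_4 below 0.02 m/s); the robot touches nothing.
It fails at once if a cover is lifted more than 18 mm above its seat (z of any of cover_1, cover_2, cover_3, cover_4 in the frame of filter_unit above 0.068 m).
It fails at once if the unit or a cover is rammed with more than 60 N (contact force between any of the arm, the fingers and filter_unit above 60 N or contact force between any of the arm, the fingers and cover_1 above 60 N or contact force between any of the arm, the fingers and cover_2 above 60 N or contact force between any of the arm, the fingers and cover_3 above 60 N or contact force between any of the arm, the fingers and cover_4 above 60 N).
It fails at once if a thing standing around the unit is moved more than 15 mm (distance of any of spare_cartridge, ptfe_tape, ball_valve, cap_grey, cap_black, tea_tin, tea_strainer from where it was at the start of the episode above 0.015 m).
It also fails if it takes over 61 s, if anything falls off the work surface, if the arm or the gripper's body presses on something with over 40 N, if the wrist force passes 120 N, or if a joint passes its speed limit or range.

## Robot

A 6-joint arm with a two-finger parallel gripper is mounted at the origin on a cart in front of the work surface, level with it; the furniture and walls round the work are solid. World frame = base frame: x ahead of the robot, y to its left, z up, the work surface at z = 0. Lengths are in m, angles in rad, forces in N, time in s.
With the tool pointing down it reaches from about 0.4 to 0.925 m from the base axis. Payload 3.4 kg.
Tool frame: the origin (TCP) lies at the very end of the fingers, on their centre line; the grasp point (between the pads) lies 19 mm behind it; z points along the fingers, y is the line along which they close (so a half turn about z gives the same grasp; the last joint's range is limited). The gripper opens to 85 mm and grips with 20 to 120 N. Pads are 22 mm wide; open, the fingers measure 114 mm over their backs; the gripper's body (76 mm by 85 mm) begins 54 mm behind the grasp point. The pads swing forward as they close: fully open they stand 13 mm farther back than shut.
Start: joints at [-1.333, 0.307, 1.506, -0, 1.328, -0.073], TCP at [0.176, -0.547, 0.231] pointing down, gripper open.
Joint ranges: [-3.12, 3.12], [-1.05, 2.28], [0.14, 2.33], [-1.42, 4.57], [0.1, 2.73], [-2.68, 2.68]. Speed limits (rad/s): [2.57, 2.57, 3.14, 3.14, 3.14, 3.14].

## Interface

Orientations are given as a rotation vector (axis times angle).
In Python, from cell import get_obs, imaging, workorder gives the robot as it stands. The module is installed in compiled form; this text tells all that it offers.
- The arm moves only by the tool carry_out, never from a script. Its argument "moves" is one flat list of numbers, 7 for each row, row after row: the shift along the world's x, y, z in mm, then the turn, a rotation vector about the world's x, y, z in degrees, then the opening, from 0 (shut) to 1 (fully open). A call has 1 to 12 rows; each row is the pose to reach, as a shift and turn from the pose commanded when the call began; what a row does not reach only later rows make up. A row lasts 1/8 s, in which the tool goes at most 62.5 mm and 10.7 degrees, less where a joint would pass 70% of its speed; a pose out of reach is approached as far as the arm can. A call with a gripper value outside its range is refused whole. The fingers move at their own pace and stop on an object; "squeeze" is the grip in N (left out, the last holds). Time passes only in rows, so rows that repeat a pose let the fingers close. It gives the time, the measured TCP pose, the force, the opening and the grip force at its end, in the units of the state.
- get_obs(): the state, without advancing time (a new reading comes with each control period).
- imaging.snapshot(name): name is "side" or "top" or "wrist"; returns the picture (480x640x3 uint8, red, green, blue); there is no depth.
- imaging.camera_info(name): a dict with "mtx" (3x3 intrinsics, pixels), "rvec" (rotation vector, rad) and "tvec" (3), from world to camera coordinates, as OpenCV has them; the wrist camera has in their place "mount" (4x4, takes a point from camera to tool coordinates, whose origin is the TCP and whose axes are the flange's). Camera axes: x right, y down, z forward; pixel columns grow to the right and rows downward; lengths in m; the calibration is good to about 2 mm. A picture is of the moment at which its call begins: read the wrist's pose just before it. camera_info takes no time and is no camera call.
- workorder.job_done(): hands the job in; it is judged then, once.
The state is a dict: "t": time; "joint_positions": joint angles; "qvel": joint speeds; "joint_efforts": joint torques, N m; "ee_pos": TCP position; "tool_rot": TCP orientation; "contact_force": force on the tool from outside, world axes, zero at the start; "wrist_torque": the same for the moment, N m; "width": finger opening in m; "grip_force": force on a finger pad.
Only numpy, scipy, OpenCV 4.12 (cv2) and the standard library are available. Lean on these libraries where they do the work, as an engineer would, in place of code of your own. Each camera call takes 0.05 s, during which the arm holds its last target. There are 200 camera calls.

## Working session

There is one attempt and no reset: what is moved stays moved. The work goes in short steps, Python scripts to look and compute and a tool call to move; the robot and the scene stay as the last step left them, time stands still between calls to the robot, and variables do not carry over. Pictures are saved under pics/ and viewed, at most 10 in all, crops included, and the job is handed in when it is done.

Besides the shell and the picture viewer there is one more tool, called after "Emit:" as name(argument=value, ...), one argument or row to a line, values as JSON. carry_out: Moves the arm, as the interface text tells. Its arguments: {"type":"object","properties":{"moves":{"type":"array","items":{"type":"number"}},"squeeze":{"type":"number"}},"required":["moves"]}

```bash
mkdir -p pics; python3 - <<'E'
from cell import get_obs, imaging
import cv2
for n in("top","side"):
    im=imaging.snapshot(n); cv2.imwrite(f"pics/{n}0.png",im[:,:,::-1])
    print(n,imaging.camera_info(n))
print(get_obs())
E
```

```text
top {'mtx': array([[614.39538677,   0.        , 321.34600288],
       [  0.        , 614.39538677, 241.53040176],
       [  0.        ,   0.        ,   1.        ]]), 'rvec': array([ 2.09808641, -2.14174085,  0.20953771]), 'tvec': array([0.00886717, 0.54796923, 1.4953791 ])}
side {'mtx': array([[571.91842839,   0.        , 323.80699598],
       [  0.        , 571.91842839, 229.92822969],
       [  0.        ,   0.        ,   1.        ]]), 'rvec': array([ 0.56903598, -2.629488  ,  1.2638271 ]), 'tvec': array([0.50105485, 0.21620573, 1.36297264])}
{'t': 0.1, 'joint_positions': array([-1.33351672e+00,  3.07489009e-01,  1.50752977e+00,  1.42840301e-05,
        1.32839896e+00, -7.34851179e-02]), 'qvel': array([-0.00037588, -0.00050527, -0.00281904, -0.00041559,  0.00066642,
        0.00046967]), 'joint_efforts': array([ 5.82985322e-04, -4.58528316e+01, -2.52608085e+01, -1.23548107e-04,
        5.59131702e-03,  2.16733997e-05]), 'ee_pos': array([ 0.17567146, -0.54685843,  0.23048331]), 'tool_rot': array([-3.10194675e+00, -4.85899164e-01,  2.12697120e-04]), 'contact_force': array([-0.46263537,  0.33683001, -0.56371914]), 'wrist_torque': array([ 0.07663607, -0.00312132,  0.0381977 ]), 'grip_force': 0.0, 'width': 0.08524501985857427}
```

View pics/top0.png

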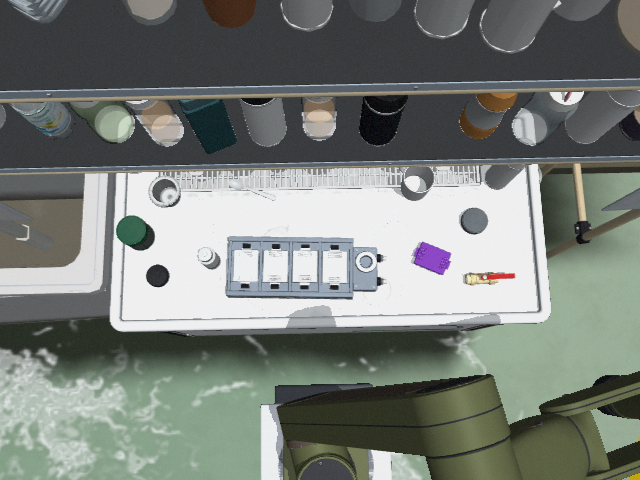

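View pics/side0.png

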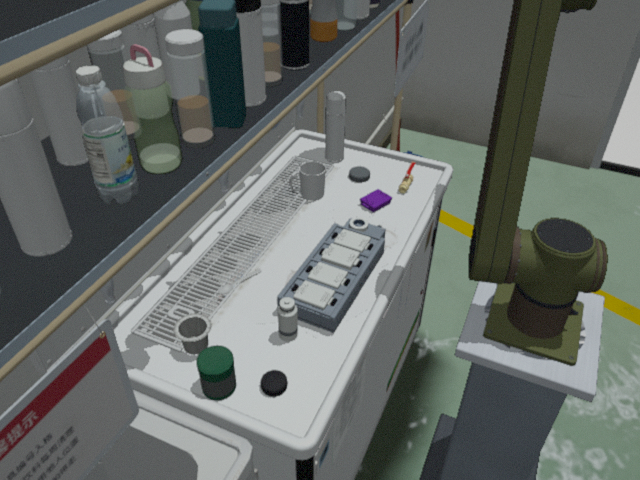

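The top view shows the unit at columns 227–353 and rows 237–297, with the connection block on its right (-y) side. The black catches are near rows 246 and 287, at columns 247, 276, 304 and 334. The cartridge stands at (207,258), just off the +y end.

```bash
cat > h.py <<'E'
import numpy as np, cv2
from cell import get_obs, imaging
def ray(n,uv,z):
    c=imaging.camera_info(n); uv=np.asarray(uv,float).reshape(-1,2)
    R=cv2.Rodrigues(c["rvec"])[0]; o=-R.T@c["tvec"]
    d=np.c_[uv,np.ones(len(uv))]@np.linalg.inv(c["mtx"]).T@R
    return o+d*((z-o[2])/d[:,2])[:,None]
def proj(n,P):
    c=imaging.camera_info(n); return cv2.projectPoints(np.asarray(P,float).reshape(-1,1,3),c["rvec"],c["tvec"],c["mtx"],None)[0].reshape(-1,2)
E
python3 - <<'E'
from h import *
im=cv2.imread("pics/top0.png"); g=im.max(2)
m=(g<45).astype(np.uint8); m[:232]=0; m[300:]=0; m[:,:232]=0; m[:,350:]=0
n,l,s,c=cv2.connectedComponentsWithStats(m)
for i in range(1,n):
    if s[i,4]>8: print(s[i],c[i].round(1),ray("top",c[i],.0576)[0].round(4))
a=im[225:310,190:400]; cv2.imwrite("pics/c1.png",cv2.resize(a,None,fx=3.8,fy=3.8,interpolation=cv2.INTER_CUBIC))
print(ray("top",[[207,258],[247,246],[247,286],[334,248],[334,288]],.0576).round(3))
E
```

```text
[243 244   7   4  25] [245.8 245.7] [0.5405 0.1875 0.0576]
[272 245   7   4  23] [275.5 246.6] [0.5366 0.1129 0.0576]
[302 245   6   3  13] [304.3 246.4] [0.5357 0.0406 0.0576]
[331 246   7   3  20] [334. 247.] [ 0.5325 -0.0339  0.0576]
[241 284   7   4  21] [244.  285.4] [0.4403 0.1916 0.0576]
[271 285   7   3  20] [274. 286.] [0.4374 0.1173 0.0576]
[301 286   7   3  18] [303.6 286.9] [0.4336 0.044  0.0576]
[331 286   7   3  17] [333.9 286.8] [ 0.4322 -0.0313  0.0576]
[[ 0.511  0.284  0.058]
 [ 0.54   0.184  0.058]
 [ 0.439  0.184  0.058]
 [ 0.53  -0.034  0.058]
 [ 0.429 -0.031  0.058]]
```

View pics/c1.png

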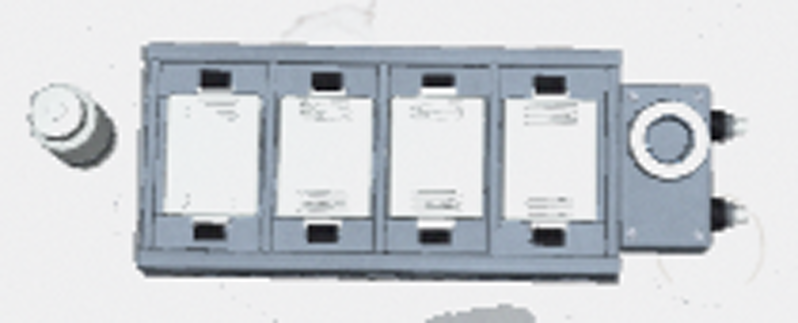

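The leftmost cover (bay 4) shows washed-out ribs, so it may be tilted. I'll swing over the unit with the fingers shut and look with the wrist camera.

Emit:
carry_out(
  moves=[274, 247, 20, 0, 0, -20, 0, 274, 247, 20, 0, 0, -20, 0, 274, 247, 20, 0, 0, -20, 0, 274, 247, 20, 0, 0, -20, 0, 274, 247, 20, 0, 0, -20, 0, 274, 247, 20, 0, 0, -20, 0, 274, 247, 20, 0, 0, -20, 0, 270, 400, 20, 0, 0, -20, 0, 270, 400, 20, 0, 0, -20, 0, 270, 600, 20, 0, 0, -20, 0, 270, 600, 20, 0, 0, -20, 0, 270, 600, 20, 0, 0, -20, 0],
)

```text
t: 1.6
ee_pos: [0.4452, 0.0126, 0.2511]
tool_rot: [3.14, -0.063, -0.0]
contact_force: [1.6, -1.1, -0.1]
width: 0.0002
grip_force: 0.0
```

Emit:
carry_out(
  moves=[0, 30, 0, 0, 0, 0, 0, 0, 30, 0, 0, 0, 0, 0, 0, 30, 0, 0, 0, 0, 0],
)

```text
t: 1.98
ee_pos: [0.4457, 0.0408, 0.2511]
tool_rot: [3.14, -0.061, -0.001]
contact_force: [0.1, 0.1, -0.0]
width: 0.0003
grip_force: 0.0
```

```bash
python3 - <<'E'
from h import *
o=get_obs(); im=imaging.snapshot("wrist"); cv2.imwrite("pics/w1.png",im[:,:,::-1])
print({k:np.round(o[k],4) for k in("t","ee_pos","tool_rot","contact_force","joint_positions","width")}); print(imaging.camera_info("wrist"))
E
```

```text
{'t': np.float64(1.975), 'ee_pos': array([0.4457, 0.0408, 0.2511]), 'tool_rot': array([ 3.1399e+00, -6.0800e-02, -9.0000e-04]), 'contact_force': array([ 0.0962,  0.0886, -0.0425]), 'joint_positions': array([-2.3000e-03,  1.1040e-01,  1.7200e+00, -1.1000e-03,  1.3118e+00,
        1.6074e+00]), 'width': np.float64(0.0003)}
{'mtx': array([[374.36015537,   0.        , 325.46605106],
       [  0.        , 374.36015537, 234.96666971],
       [  0.        ,   0.        ,   1.        ]]), 'mount': array([[ 2.84811682e-04, -9.64789303e-01, -2.63023800e-01,
         6.51301004e-02],
       [ 9.99999914e-01,  1.95268941e-04,  3.66576227e-04,
        -5.83219389e-04],
       [-3.02308443e-04, -2.63023882e-01,  9.64789276e-01,
        -1.43678334e-01],
       [ 0.00000000e+00,  0.00000000e+00,  0.00000000e+00,
         1.00000000e+00]])}
```

View pics/w1.png

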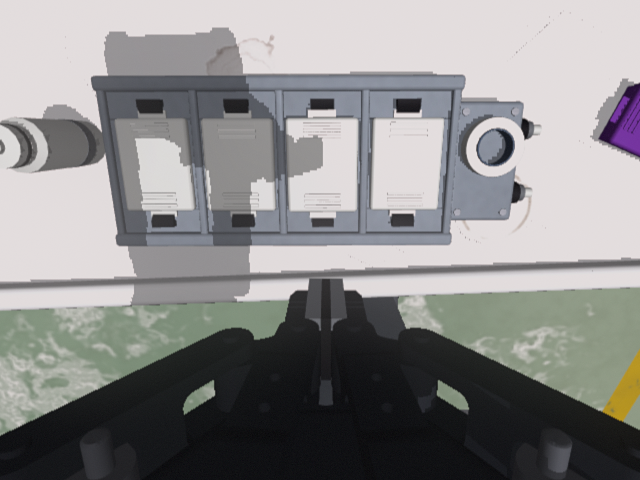

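The wrist view shows all four covers, with catches at (163,221)/(149,106) for bay 4 through (402,220)/(408,105) for bay 1. The heights can't be told apart by eye. I'll cross-check the positions and then press.

```bash
cat >> h.py <<'E'
def wray(o,uv,z):
    c=imaging.camera_info("wrist"); T=np.eye(4); T[:3,:3]=cv2.Rodrigues(o["tool_rot"])[0]; T[:3,3]=o["ee_pos"]; T=T@c["mount"]
    uv=np.asarray(uv,float).reshape(-1,2); d=np.c_[uv,np.ones(len(uv))]@np.linalg.inv(c["mtx"]).T@T[:3,:3].T
    return T[:3,3]+d*((z-T[2,3])/d[:,2])[:,None]
E
python3 - <<'E'
from h import *
o=get_obs()
im=cv2.imread("pics/w1.png"); m=(im.max(2)<40).astype(np.uint8); m[:90]=0;m[235:]=0;m[:,:110]=0;m[:,460:]=0
n,l,s,c=cv2.connectedComponentsWithStats(m)
for i in range(1,n):
    if s[i,4]>60: print(s[i],c[i].round(1),wray(o,c[i],.0576)[0].round(4))
E
```

```text
[145 100  18  12 116] [155.  106.4] [0.5384 0.1827 0.0576]
[224 100  24  12 281] [235.8 105.4] [0.5365 0.1138 0.0576]
[396 100  24  12 242] [408.2 106. ] [ 0.5302 -0.0331  0.0576]
[311 103  22   6  71] [322.  106.3] [0.5329 0.0404 0.0576]
```

Emit:
carry_out(
  moves=[16, 150, -100, 0, 0, 0, 0, 16, 150, -100, 0, 0, 0, 0, 16, 150, -100, 0, 0, 0, 0, 16, 150, -175, 0, 0, 0, 0, 16, 150, -175, 0, 0, 0, 0, 16, 150, -175, 0, 0, 0, 0],
)

```text
t: 2.78
ee_pos: [0.4619, 0.1906, 0.0761]
tool_rot: [3.14, -0.063, -0.003]
contact_force: [0.7, 0.4, -0.6]
width: -0.0001
grip_force: 0.0
```

Emit:
carry_out(
  moves=[0, 0, -4, 0, 0, 0, 0, 0, 0, -8, 0, 0, 0, 0, 0, 0, -8, 0, 0, 0, 0],
)

```text
t: 3.15
ee_pos: [0.4625, 0.1919, 0.0691]
tool_rot: [-3.141, 0.061, -0.002]
contact_force: [-0.1, -0.3, 0.0]
width: 0.0
grip_force: 0.0
```

Emit:
carry_out(
  moves=[0, 0, -2, 0, 0, 0, 0, 0, 0, -4, 0, 0, 0, 0, 0, 0, -4, 0, 0, 0, 0],
)

```text
t: 3.52
ee_pos: [0.4618, 0.192, 0.0641]
tool_rot: [3.141, -0.06, -0.001]
contact_force: [0.5, -0.1, -0.4]
width: 0.0
grip_force: 0.0
```

Emit:
carry_out(
  moves=[0, 0, -2, 0, 0, 0, 0, 0, 0, -3, 0, 0, 0, 0, 0, 0, -3, 0, 0, 0, 0],
)

```text
t: 3.9
ee_pos: [0.4619, 0.192, 0.0611]
tool_rot: [3.141, -0.06, -0.0]
contact_force: [0.1, 0.0, -0.1]
width: -0.0002
grip_force: 0.0
```

Emit:
carry_out(
  moves=[0, 0, -1, 0, 0, 0, 0, 0, 0, -2, 0, 0, 0, 0, 0, 0, -2, 0, 0, 0, 0],
)

```text
t: 4.28
ee_pos: [0.4619, 0.192, 0.0594]
tool_rot: [-3.141, 0.06, 0.0]
contact_force: [-0.2, 0.5, 2.5]
width: 0.0003
grip_force: 1.3
```

Emit:
carry_out(
  moves=[0, 0, -1, 0, 0, 0, 0, 0, 0, -1, 0, 0, 0, 0],
)

```text
t: 4.53
ee_pos: [0.462, 0.1921, 0.0591]
tool_rot: [-3.141, 0.06, -0.001]
contact_force: [-2.9, 0.5, 8.3]
width: 0.0004
grip_force: 4.1
```

Emit:
carry_out(
  moves=[0, 0, 12, 0, 0, 0, 0, 56, -2, 12, 0, 0, 0, 0, 56, -2, 12, 0, 0, 0, 0, 56, -2, 5, 0, 0, 0, 0, 56, -2, 5, 0, 0, 0, 0],
)

```text
t: 5.15
ee_pos: [0.5158, 0.1896, 0.0623]
tool_rot: [3.14, -0.06, -0.005]
contact_force: [-0.1, 0.2, -0.7]
width: 0.0001
grip_force: 0.0
```

Emit:
carry_out(
  moves=[0, 0, -2, 0, 0, 0, 0, 0, 0, -3, 0, 0, 0, 0, 0, 0, -3, 0, 0, 0, 0],
)

```text
t: 5.52
ee_pos: [0.5177, 0.19, 0.0603]
tool_rot: [3.141, -0.06, -0.0]
contact_force: [0.2, -0.8, 0.4]
width: 0.0002
grip_force: 0.0
```

Bay 4 feels seated: it is rigid at about 59.5 mm at its near end and not high at its far end. Next is bay 3, far end.

Emit:
carry_out(
  moves=[0, 0, 15, 0, 0, 0, 0, -3, -76, 15, 0, 0, 0, 0, -3, -76, 15, 0, 0, 0, 0, -3, -76, 10, 0, 0, 0, 0, -3, -76, 10, 0, 0, 0, 0],
)

```text
t: 6.15
ee_pos: [0.515, 0.1147, 0.0702]
tool_rot: [-3.14, 0.06, 0.0]
contact_force: [-0.1, 0.6, -0.3]
width: 0.0001
grip_force: 0.0
```

Emit:
carry_out(
  moves=[0, 0, -2, 0, 0, 0, 0, 0, 0, -4, 0, 0, 0, 0, 0, 0, -4, 0, 0, 0, 0],
)

```text
t: 6.52
ee_pos: [0.5147, 0.1145, 0.066]
tool_rot: [3.141, -0.059, -0.001]
contact_force: [-0.3, 0.3, 0.0]
width: -0.0001
grip_force: 0.0
```

Emit:
carry_out(
  moves=[0, 0, -2, 0, 0, 0, 0, 0, 0, -4, 0, 0, 0, 0, 0, 0, -4, 0, 0, 0, 0],
)

```text
t: 6.9
ee_pos: [0.5148, 0.1139, 0.0621]
tool_rot: [3.141, -0.06, -0.001]
contact_force: [0.1, -0.8, 0.4]
width: 0.0002
grip_force: 0.0
```

Emit:
carry_out(
  moves=[0, 0, -1, 0, 0, 0, 0, 0, 0, -2, 0, 0, 0, 0, 0, 0, -2, 0, 0, 0, 0],
)

```text
t: 7.28
ee_pos: [0.5149, 0.1139, 0.0603]
tool_rot: [3.141, -0.06, -0.0]
contact_force: [-0.2, -0.4, 0.4]
width: 0.0002
grip_force: 0.0
```

Emit:
carry_out(
  moves=[0, 0, -1, 0, 0, 0, 0, 0, 0, -2, 0, 0, 0, 0, 0, 0, -2, 0, 0, 0, 0],
)

```text
t: 7.65
ee_pos: [0.5153, 0.114, 0.0592]
tool_rot: [-3.141, 0.06, -0.002]
contact_force: [-1.5, 0.2, 7.2]
width: -0.0
grip_force: 3.6
```

Emit:
carry_out(
  moves=[0, 0, 15, 0, 0, 0, 0, -56, 2, 15, 0, 0, 0, 0, -56, 2, 15, 0, 0, 0, 0, -56, 2, 8, 0, 0, 0, 0, -56, 2, 6, 0, 0, 0, 0, -56, 2, 5, 0, 0, 0, 0],
)

```text
t: 8.4
ee_pos: [0.4601, 0.116, 0.0631]
tool_rot: [-3.141, 0.06, -0.001]
contact_force: [-0.7, 0.6, 0.4]
width: 0.0001
grip_force: 0.0
```

Emit:
carry_out(
  moves=[0, 0, -2, 0, 0, 0, 0, 0, 0, -3, 0, 0, 0, 0, 0, 0, -3, 0, 0, 0, 0],
)

```text
t: 8.78
ee_pos: [0.459, 0.116, 0.0602]
tool_rot: [3.141, -0.06, -0.0]
contact_force: [0.7, 1.2, -0.7]
width: -0.0
grip_force: 0.0
```

Emit:
carry_out(
  moves=[0, 0, -1, 0, 0, 0, 0, 0, 0, -2, 0, 0, 0, 0, 0, 0, -2, 0, 0, 0, 0],
)

```text
t: 9.15
ee_pos: [0.459, 0.116, 0.0591]
tool_rot: [-3.141, 0.06, -0.001]
contact_force: [-2.5, 0.3, 6.9]
width: -0.0003
grip_force: 3.9
```

Bay 3 is rigid at both ends, at about 59.2 mm. Next is bay 2, near end (target 0.4565, 0.043).

Emit:
carry_out(
  moves=[0, 0, 15, 0, 0, 0, 0, -3, -73, 15, 0, 0, 0, 0, -3, -73, 15, 0, 0, 0, 0, -3, -73, 10, 0, 0, 0, 0, -3, -73, 10, 0, 0, 0, 0],
)

```text
t: 9.78
ee_pos: [0.4556, 0.0437, 0.0678]
tool_rot: [-3.141, 0.06, 0.002]
contact_force: [0.1, 0.0, 0.2]
width: 0.0002
grip_force: 0.0
```

Emit:
carry_out(
  moves=[0, 0, -2, 0, 0, 0, 0, 0, 0, -4, 0, 0, 0, 0, 0, 0, -4, 0, 0, 0, 0],
)

```text
t: 10.15
ee_pos: [0.4561, 0.0435, 0.0643]
tool_rot: [-3.141, 0.059, -0.0]
contact_force: [0.2, 1.1, 1.5]
width: 0.0
grip_force: 0.8
```

Emit:
carry_out(
  moves=[0, 0, -2, 0, 0, 0, 0, 0, 0, -4, 0, 0, 0, 0, 0, 0, -4, 0, 0, 0, 0],
)

```text
t: 10.52
ee_pos: [0.4564, 0.0431, 0.0606]
tool_rot: [-3.141, 0.06, -0.002]
contact_force: [-0.6, 1.5, 3.7]
width: -0.0004
grip_force: 2.0
```

Emit:
carry_out(
  moves=[0, 0, -1, 0, 0, 0, 0, 0, 0, -3, 0, 0, 0, 0, 0, 0, -3, 0, 0, 0, 0],
)

```text
t: 10.9
ee_pos: [0.4565, 0.0433, 0.0599]
tool_rot: [-3.141, 0.06, -0.004]
contact_force: [-5.8, 1.9, 29.4]
width: -0.0
grip_force: 15.0
```

Bay 2's cover is the loose one. It gave way from 64 mm, and its near end is now down hard. Next I'll lift and press its far end.

Emit:
carry_out(
  moves=[0, 0, 20, 0, 0, 0, 0, 0, 0, 20, 0, 0, 0, 0, 57, -2, 20, 0, 0, 0, 0, 57, -2, 20, 0, 0, 0, 0, 57, -2, 15, 0, 0, 0, 0, 57, -2, 15, 0, 0, 0, 0],
)

```text
t: 11.65
ee_pos: [0.5107, 0.041, 0.071]
tool_rot: [3.141, -0.06, -0.006]
contact_force: [-1.6, 0.0, 0.5]
width: -0.0001
grip_force: 0.1
```

Emit:
carry_out(
  moves=[0, 0, -2, 0, 0, 0, 0, 0, 0, -5, 0, 0, 0, 0, 0, 0, -5, 0, 0, 0, 0],
)

```text
t: 12.02
ee_pos: [0.5126, 0.041, 0.0672]
tool_rot: [-3.141, 0.06, 0.001]
contact_force: [-1.3, -0.1, 0.6]
width: 0.0002
grip_force: 0.3
```

Emit:
carry_out(
  moves=[0, 0, -2, 0, 0, 0, 0, 0, 0, -3, 0, 0, 0, 0, 0, 0, -3, 0, 0, 0, 0],
)

```text
t: 12.4
ee_pos: [0.5134, 0.041, 0.0644]
tool_rot: [-3.141, 0.06, -0.001]
contact_force: [-0.0, 0.5, 1.5]
width: -0.0001
grip_force: 0.6
```

Emit:
carry_out(
  moves=[0, 0, -2, 0, 0, 0, 0, 0, 0, -3, 0, 0, 0, 0, 0, 0, -3, 0, 0, 0, 0],
)

```text
t: 12.78
ee_pos: [0.5135, 0.041, 0.0621]
tool_rot: [-3.141, 0.06, -0.002]
contact_force: [0.4, -0.1, 5.9]
width: -0.0003
grip_force: 3.4
```

Emit:
carry_out(
  moves=[0, 0, -1, 0, 0, 0, 0, 0, 0, -2, 0, 0, 0, 0, 0, 0, -2, 0, 0, 0, 0],
)

```text
t: 13.15
ee_pos: [0.5138, 0.041, 0.0596]
tool_rot: [-3.141, 0.06, -0.003]
contact_force: [1.8, -0.4, 3.9]
width: 0.0003
grip_force: 1.4
```

Emit:
carry_out(
  moves=[0, 0, -1, 0, 0, 0, 0, 0, 0, -2, 0, 0, 0, 0, 0, 0, -2, 0, 0, 0, 0],
)

```text
t: 13.52
ee_pos: [0.5139, 0.041, 0.059]
tool_rot: [3.141, -0.06, 0.004]
contact_force: [-1.6, -0.5, 17.4]
width: -0.0001
grip_force: 8.3
```

The force dropped to 3.9 N at 59.6 mm (the click) and then the cover bottomed at 59.0 mm. I'll re-check the near end.

Emit:
carry_out(
  moves=[0, 0, 15, 0, 0, 0, 0, 0, 0, 15, 0, 0, 0, 0, -57, 2, 15, 0, 0, 0, 0, -57, 2, 15, 0, 0, 0, 0, -57, 2, 8, 0, 0, 0, 0, -57, 2, 6, 0, 0, 0, 0],
)

```text
t: 14.28
ee_pos: [0.4572, 0.0429, 0.0628]
tool_rot: [3.141, -0.06, 0.001]
contact_force: [0.9, -0.5, -0.6]
width: 0.0
grip_force: 0.0
```

Emit:
carry_out(
  moves=[0, 0, -2, 0, 0, 0, 0, 0, 0, -3, 0, 0, 0, 0, 0, 0, -3, 0, 0, 0, 0],
)

```text
t: 14.65
ee_pos: [0.4562, 0.043, 0.0602]
tool_rot: [-3.141, 0.06, 0.0]
contact_force: [-0.3, 0.2, -0.2]
width: -0.0002
grip_force: 0.0
```

Emit:
carry_out(
  moves=[0, 0, -1, 0, 0, 0, 0, 0, 0, -2, 0, 0, 0, 0, 0, 0, -2, 0, 0, 0, 0],
)

```text
t: 15.02
ee_pos: [0.4562, 0.043, 0.0591]
tool_rot: [3.141, -0.06, 0.001]
contact_force: [-2.3, 0.0, 7.6]
width: 0.0
grip_force: 3.9
```

Emit:
carry_out(
  moves=[0, 0, -1, 0, 0, 0, 0, 0, 0, -1, 0, 0, 0, 0],
)

```text
t: 15.28
ee_pos: [0.4563, 0.043, 0.059]
tool_rot: [3.141, -0.06, 0.002]
contact_force: [-3.4, -0.8, 16.8]
width: -0.0
grip_force: 8.7
```

Emit:
carry_out(
  moves=[0, 0, 15, 0, 0, 0, 0, 0, 0, 15, 0, 0, 0, 0, 57, -2, 15, 0, 0, 0, 0, 57, -2, 15, 0, 0, 0, 0, 57, -2, 8, 0, 0, 0, 0, 57, -2, 4, 0, 0, 0, 0, 57, -2, 3, 0, 0, 0, 0, 57, -2, 3, 0, 0, 0, 0],
)

```text
t: 16.27
ee_pos: [0.5122, 0.041, 0.0601]
tool_rot: [3.141, -0.06, -0.001]
contact_force: [-1.3, -0.2, 0.2]
width: -0.0003
grip_force: 0.0
```

Emit:
carry_out(
  moves=[0, 0, -2, 0, 0, 0, 0, 0, 0, -2, 0, 0, 0, 0],
)

```text
t: 16.52
ee_pos: [0.5131, 0.041, 0.0591]
tool_rot: [-3.141, 0.06, -0.001]
contact_force: [-2.4, -0.1, 6.6]
width: 0.0001
grip_force: 3.4
```

Emit:
carry_out(
  moves=[0, 0, 20, 0, 0, 0, 0, 0, 0, 100, 0, 0, 0, 0, -70, -10, 190, 0, 0, 0, 0, -70, -10, 190, 0, 0, 0, 0, -70, -10, 190, 0, 0, 0, 0, -70, -10, 190, 0, 0, 0, 0],
)

```text
t: 17.27
ee_pos: [0.4432, 0.031, 0.2486]
tool_rot: [-3.141, 0.06, -0.003]
contact_force: [-0.4, 0.3, -0.2]
width: -0.0
grip_force: 0.0
```

```bash
python3 - <<'E'
from h import *
im=imaging.snapshot("wrist"); cv2.imwrite("pics/w2.png",im[:,:,::-1])
s=imaging.snapshot("side")[:,:,::-1]; cv2.imwrite("pics/s2.png",cv2.resize(s[200:340,250:420],None,fx=4,fy=4,interpolation=cv2.INTER_CUBIC))
o=get_obs(); print(o["ee_pos"],o["contact_force"])
E
```

```text
[0.44279663 0.03105405 0.24704093] [ 0.00595035  0.26887855 -0.60209504]
```

View pics/w2.png

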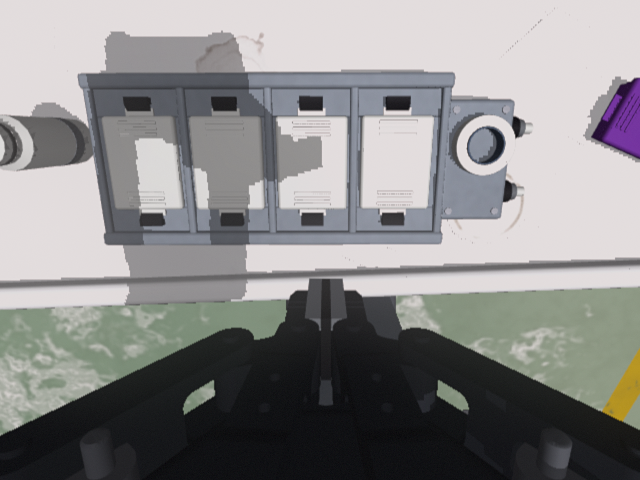

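View pics/s2.png

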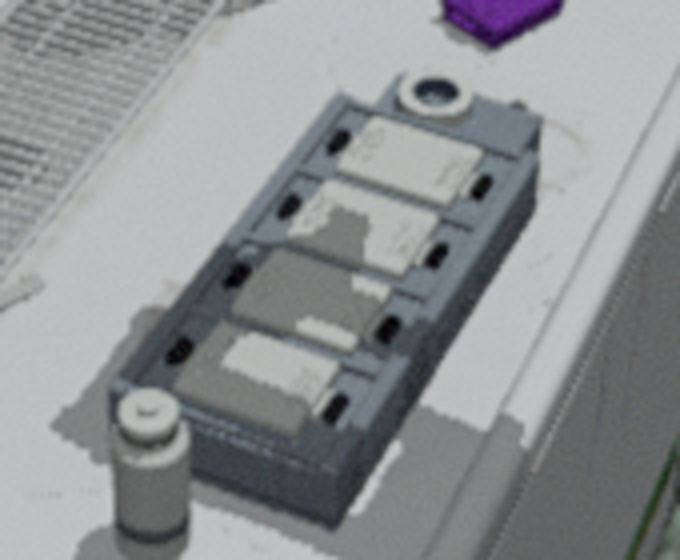

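Both pictures show four level covers at the same depth, and the tape roll and cartridge have not moved. In the wrist view bay 2's cover spans rows 115–210 around column 312. The arm is clear, so I'll hand in.

```bash
python3 -c "
from cell import workorder; print(workorder.job_done())"
```

```text
the job is handed in; nothing more can be done
None
```

The loose cover was in the second bay from the unit's -y end; I pressed both its ends down, re-checked that they are rigid and as deep as bays 3 and 4 (top at about 59 mm), and handed the job in (bay 1 was only looked at, not pressed).

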